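# Wedge the rocking microplate shaker

## Task

The microplate shaker on the bench rocks because its near left foot (seen from the robot, the one next to the wedge) is short. Without picking anything up, push the black wedge with the fingers, thin edge first, under that foot until it is snug and the shaker no longer rocks but still stands level; then press down on the shaker's top above that foot, firmly for about a second, to prove that it stands steady (push the wedge further in if it still rocks), and take the hand away. Leave the other things on the bench alone and do not shove the shaker about.

Things in the scene. Friction and masses are not known exactly. Their poses are not given: they have to be found in the camera images.
- shaker: White low instrument, 220 (its x) by 200 mm (its y), underside 20 mm, flat top 72 mm above the bench, 2.5 to 3.6 kg. A platform with a clear well plate (140 by 100 mm, up to 94 mm above the bench) stands on the top, centred at x +25, y -25 mm. Four domed feet, 20 mm across, at x +-85, y +-75 mm: three 20 mm high, the one at x -85, y +75 short. Origin: centre of its footprint at bench level, z up; front panel at -x.
- short_foot (a point): Point on the shaker at bench level under the axis of the short foot: a steel screw with a domed rubber end, 20 mm across, 25 mm inside the shaker's edges, that hangs 3.5 to 8 mm above the bench (how much is not told). Left alone the shaker stands level; 2 to 6 N pressed on this corner tips it until the foot meets the bench; let go, it tips back.
- corner_top (a point): Point on the shaker's flat, bare top, right above the short foot, where to press.
- wedge: Loose black rubber wedge flat on the bench, 140 mm long, 50 mm wide, 90 g. Its top slopes evenly from 2 mm high at the thin edge (x +70 mm) to 18 mm high (x -58); from x -58 to -70 stands an upright heel 28 mm high, full width. Origin: centre of its underside; +x points to the thin edge, z up. It slides easily (under 1 N) until its slope meets the foot.
- wedge_tip (a point): Middle of the wedge's thin edge, at bench level. It begins on the shaker's +y side, 15 to 50 mm from it, pointing roughly along the shaker's -y at the short foot.
- wedge_back (a point): Middle of the heel's rear face, 10 mm above the bench: push here. Once the slope meets the foot, pushing on takes some 2 to 6 N and lifts that corner 1 mm for each 8 mm.
- tube_rack: White rack with ten capped tubes, 70 by 160 mm, 73 mm high, loose; origin under its centre. Not to be touched.
- reagent_bottle: Amber bottle, 64 mm across, 110 mm high, loose; origin under its centre. Not to be touched.
- pot: Small white screw pot, 50 mm across, 60 mm high, loose; origin under its centre. Not to be touched.
- beaker: Glass beaker, 76 mm across, 95 mm high, loose; origin under its centre. Not to be touched.
There are look-alikes about, which are no part of the job. Several things have the shape of the wedge; the one meant has the colours described above.

How it is judged:
On the way, in this order (a step that is already met when the one before it is completed fails the run):
1. the wedge's thin edge is under the short foot (x of short_foot in the frame of wedge below 0.066 m and y of short_foot in the frame of wedge between -0.02 and 0.02 m), for 0.1 s.
2. the fingers press on the shaker's top above the short foot with over 4 N and the shaker does not tip more than 0.012 rad (contact force between the fingers and shaker above 4 N and horizontal distance between the grasp point and corner_top below 0.045 m and angle between shaker's own z axis and vertical below 0.012 rad), for 0.2 s.
At the end, for the whole second after the job is handed in: The wedge lies under the short foot (foot axis within 20 mm of the wedge's centre line), bears on it with over 0.3 N, the shaker stands level within 0.012 rad, within 25 mm of where it began, and all is at rest (all of step 1 and x of short_foot in the frame of wedge above -0.02 m and contact force between wedge and shaker above 0.3 N and angle between shaker's own z axis and vertical below 0.012 rad and distance of shaker from where it was at the start of the episode below 0.025 m and linear speed of each of wedge, shaker below 0.01 m/s); the robot touches nothing.
It fails at once if the wedge is lifted off the bench or turned over (height (world z) of wedge above 0.012 m or angle between wedge's own z axis and vertical above 0.35 rad).
It fails at once if the shaker is lifted, tipped over or shoved away (height (world z) of shaker above 0.015 m or angle between shaker's own z axis and vertical above 0.15 rad or distance of shaker from where it was at the start of the episode above 0.04 m).
It fails at once if the shaker is struck or pressed with over 40 N (contact force between the fingers and shaker above 40 N).
It fails at once if another thing on the bench is moved over 20 mm (distance of any of tube_rack, reagent_bottle, pot, beaker from where it was at the start of the episode above 0.02 m).
It also fails if it takes over 51 s, if anything falls off the work surface, if the arm or the gripper's body presses on something with over 40 N, if the wrist force passes 120 N, or if a joint passes its speed limit or range.

## Robot

A 7-joint arm with a two-finger parallel gripper is mounted at the origin on the work surface. World frame = base frame: x ahead of the robot, y to its left, z up, the work surface at z = 0. Lengths are in m, angles in rad, forces in N, time in s.
With the tool pointing down it reaches from about 0.425 to 0.975 m from the base axis. Payload 16.7 kg.
Tool frame: the origin (TCP) lies at the centre of the arm's flange, where the gripper is bolted on; the fingertips stand 173 mm ahead of it and the grasp point (between the pads) lies 155 mm ahead of it (r.grip_point_offset is the z of the grasp point in the tool frame, in m); z points along the fingers, y is the direction in which the jaws open and shut (so a half turn about z gives the same grasp; the last joint's range is limited). The gripper opens to 85 mm and grips with 20 to 120 N. Pads are 22 mm wide; open, the fingers measure 114 mm over their backs; the gripper's body (76 mm by 85 mm) begins 54 mm behind the grasp point. The pads swing forward as they close: fully open they stand 13 mm farther back than shut.
Start: joints at [1.004, 0.426, 0.074, 1.606, -0.034, 1.111, -0.067], TCP at [0.274, -0.617, 0.405] pointing down, gripper open.
Joint ranges: [-2.85, 2.85], [-0.5, 2.14], [-1.23, 1.37], [0.21, 2.46], [-1.02, 4.16], [0.16, 2.05], [-2.73, 2.73]. Speed limits (rad/s): [1.89, 1.89, 2.39, 2.39, 3.01, 3.01, 3.01].

## Interface

Orientations are given as a unit quaternion [w, x, y, z].
In Python, from cell import r gives the robot as it stands.
- The arm moves only by the tool move_arm, never from a script. Its argument "steps" is a list of rows, each a list of 3 entries, a list of its own where there are three numbers: the turn, a rotation vector about the tool's x, y, z in degrees, then the shift along the tool's x, y, z in mm, then the finger opening in mm, from 0 to 85.4. In form: [[[rx, ry, rz], [dx, dy, dz], grip], ...]. A call has exactly 8 rows; each row is the pose to reach, as a shift and turn from the pose measured when the call began, along the tool's axes at that moment; what a row does not reach only later rows make up. A row lasts 1/10 s, in which the tool goes at most 50 mm and 8.59 degrees, less where a joint would pass 70% of its speed; a pose out of reach is approached as far as the arm can. A call with a gripper value outside its range is refused whole. The fingers move at their own pace and stop on an object; "force" is the grip in N (left out, the last holds). Time passes only in rows, so rows that repeat a pose let the fingers close, or fill a call up. It gives the time, the measured TCP pose, the force and the opening at its end, in the units of the state.
- r.get_state(): the state, without advancing time (a new reading comes with each control period).
- r.get_image(name): name is "side" or "top"; returns the picture (480x640x3 uint8, red, green, blue); there is no depth.
- r.calibration(name): a dict with "K" (3x3 intrinsics, pixels), "k1" (the pictures are not rectified: a ray, as slopes to the right and down, at radius r is drawn at 1 + k1 r^2 times it, then the intrinsics apply), "world_to_cam" (4x4, takes a point from world to camera coordinates). Camera axes: x right, y down, z forward; pixel columns grow to the right and rows downward; lengths in m; the calibration is good to about 2 mm. A picture is of the moment at which its call begins. calibration takes no time and is no camera call.
- r.finish_job(): hands the job in, once; it reports no verdict.
The state is a dict: "clock": time; "joints": joint angles; "dq": joint speeds; "tau": joint torques, N m; "tool_pos": TCP position; "tcp_rot": TCP orientation; "contact_force": force on the tool from outside, world axes, zero at the start; "wrist_torque": the same for the moment, N m; "opening": finger opening in m.
Only numpy, scipy, OpenCV 4.12 (cv2) and the standard library are available. Lean on these libraries where they do the work, as an engineer would, in place of code of your own. Each camera call takes 0.05 s, during which the arm holds its last target. There are 200 camera calls.

## Working session

There is one attempt and no reset: what is moved stays moved. The work goes in short steps, Python scripts to look and compute and a tool call to move; the robot and the scene stay as the last step left them, time stands still between calls to the robot, and variables do not carry over. Pictures are saved under pics/ and viewed, about 8 in all and at most 12, crops included, and the job is handed in when it is done.

Besides the shell and the picture viewer there is one more tool, called after "Request:" as a command line: name --argument value ..., lists and objects as JSON in quotes. move_arm: Moves the arm, as the interface text tells. Its arguments: {"type":"object","properties":{"steps":{"type":"array","items":{"type":"array"}},"force":{"type":"number"}},"required":["steps"]}

```bash
mkdir -p pics; ls; cat > h.py <<'E'
import numpy as np, cv2
from scipy.spatial.transform import Rotation as R
from cell import r
def rot(q): return R.from_quat([q[1],q[2],q[3],q[0]]).as_matrix()
def ray(n,uv):
    c=r.calibration(n);K=np.array(c["K"]);T=np.array(c["world_to_cam"]);k=c["k1"]
    d=np.linalg.solve(K,[uv[0],uv[1],1])[:2];u=d.copy()
    for _ in range(30):u=d/(1+k*(u@u))
    Rm=T[:3,:3];return -Rm.T@T[:3,3],Rm.T@np.array([u[0],u[1],1])
def plane(n,uv,z):
    o,d=ray(n,uv);return o+d*(z-o[2])/d[2]
def proj(n,p):
    c=r.calibration(n);K=np.array(c["K"]);T=np.array(c["world_to_cam"]);k=c["k1"]
    q=T[:3,:3]@np.array(p)+T[:3,3];u=q[:2]/q[2];u=u*(1+k*(u@u));return (K@[u[0],u[1],1])[:2]
def tri(uv1,uv2,n1="top",n2="side"):
    o,d=ray(n1,uv1);p,e=ray(n2,uv2);A=np.stack([d,-e],1);s=np.linalg.lstsq(A,p-o,rcond=None)[0]
    a=o+d*s[0];b=p+e*s[1];return (a+b)/2,np.linalg.norm(a-b)
def move_for(target_tcp,Rt=None):
    s=r.get_state();M=rot(s["tcp_rot"]);d=M.T@(np.array(target_tcp)-s["tool_pos"])*1000
    rv=R.from_matrix(M.T@Rt).as_rotvec(degrees=True) if Rt is not None else 0
    return np.round(d,1),np.round(rv,2)
E
python3 - <<'E'
from h import *
for n in("top","side"):
    cv2.imwrite(f"pics/{n}0.png",r.get_image(n)[:,:,::-1])
    c=r.calibration(n);print(n,ray(n,(320,240)),c["k1"],c["K"][0][0])
s=r.get_state();print(s["clock"],s["tool_pos"],rot(s["tcp_rot"]).round(3),s["opening"])
E
```

```text
pics
top (array([ 0.39755659, -0.03852067,  1.06067559]), array([ 0.16879306, -0.02608303, -0.98562481])) 0.005516480128282409 475.0234020994483
side (array([0.22815159, 0.92330277, 0.99428088]), array([ 0.25937004, -0.68203874, -0.68380369])) -0.1296031467294139 619.8241903447718
0.1 [ 0.27381613 -0.61678025  0.40409473] [[ 0.914  0.406 -0.001]
 [ 0.406 -0.914  0.001]
 [-0.    -0.001 -1.   ]] 0.08524710262558821
```

View pics/top0.png

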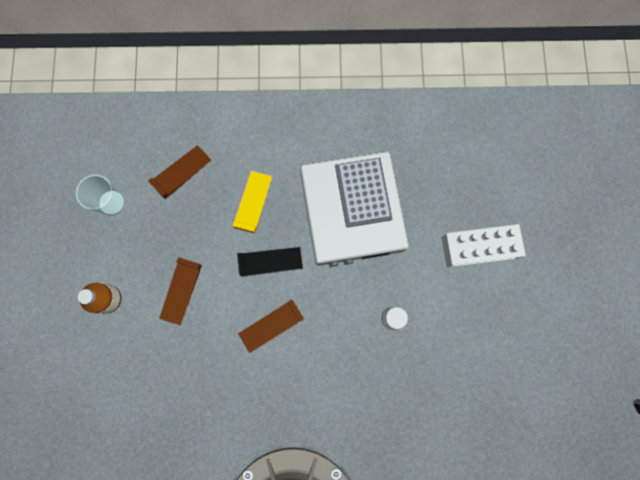

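View pics/side0.png

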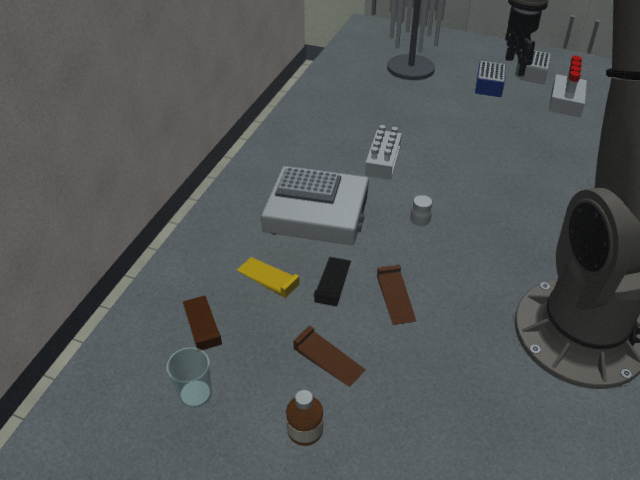

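Top view: the robot base is at the bottom and +y is left. The shaker is at about (355,208) with its front panel toward the robot. The black wedge is at about (270,261), heel left, tip right near (302,258). Side view: the wedge is at about (333,281) and the shaker's near-left top corner is near (357,240).

```bash
python3 - <<'E'
from h import *
roi={"top":(225,235,90,50),"side":(305,250,55,60)}
roiS={"top":(290,140,130,140),"side":(250,155,130,95)}
for n in("top","side"):
    im=cv2.imread(f"pics/{n}0.png");g=im.max(2)
    for nm,rr,m in(("wedge",roi,(g<60)),("shaker",roiS,(im.min(2)>(185 if n=="top" else 165)))):
        x,y,w,h=rr[n];M=np.zeros(g.shape,np.uint8);M[y:y+h,x:x+w]=m[y:y+h,x:x+w]*255
        c=max(cv2.findContours(M,0,2)[0],key=cv2.contourArea);c=cv2.convexHull(c)
        ap=cv2.approxPolyDP(c,3,True)[:,0]
        print(n,nm,cv2.contourArea(c),ap.tolist(),np.round(cv2.boxPoints(cv2.minAreaRect(c)),1).tolist())
    x,y,w,h=(225,130,200,160) if n=="top" else (230,150,160,165)
    cv2.imwrite(f"pics/{n}0c.png",cv2.resize(im[y:y+h,x:x+w],None,fx=3.6,fy=3.6,interpolation=cv2.INTER_CUBIC))
a=cv2.imread("pics/top0c.png");cv2.imwrite("pics/top0c.png",a)
E
```

```text
top wedge 1348.0 [[299, 248], [300, 268], [240, 274], [239, 253]] [[237.1999969482422, 253.1999969482422], [299.6000061035156, 247.10000610351562], [301.79998779296875, 269.5], [239.39999389648438, 275.6000061035156]]
top shaker 8773.5 [[387, 152], [407, 246], [318, 261], [302, 166]] [[301.20001220703125, 165.3000030517578], [391.5, 150.1999969482422], [407.6000061035156, 246.89999389648438], [317.29998779296875, 261.8999938964844]]
side wedge 1117.5 [[330, 257], [350, 261], [336, 305], [314, 301], [314, 292]] [[311.3999938964844, 300.6000061035156], [325.8999938964844, 253.1999969482422], [350.5, 260.79998779296875], [335.8999938964844, 308.1000061035156]]Traceback (most recent call last):
  File "<stdin>", line 8, in <module>
ValueError: max() iterable argument is empty
```

View pics/top0c.png

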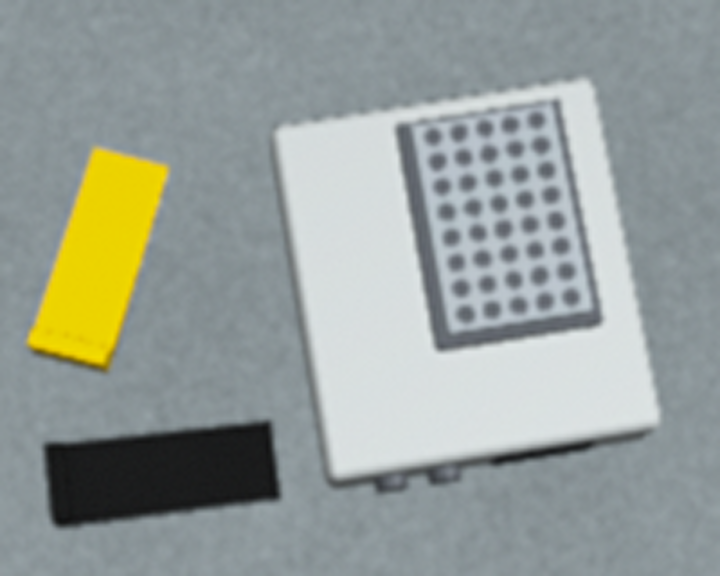

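```bash
python3 - <<'E'
from h import *
im=cv2.imread("pics/side0.png");x,y,w,h=(250,155,130,155)
cv2.imwrite("pics/side0c.png",cv2.resize(im[y:y+h,x:x+w],None,fx=3.8,fy=3.8,interpolation=cv2.INTER_CUBIC))
S=[plane("top",p,.072) for p in((301.4,166.1),(389.4,152.2),(408.0,247.5),(316.7,263.2))]
W=[plane("top",p,z) for p,z in(((300,247.2),.002),((302.5,268),.002),((240.8,275.6),.028),((237.8,253),.028))]
print(np.round(S,3),[np.linalg.norm(S[i]-S[i-1]).round(3) for i in range(4)])
print(np.round(W,3),[np.linalg.norm((W[i]-W[i-1])[:2]).round(3) for i in range(4)])
for p in S+W: print(proj("side",p).round(1), ((proj("side",p)-[x,y])*3.8).round(0))
E
```

```text
[[ 0.73  -0.027  0.072]
 [ 0.759 -0.22   0.072]
 [ 0.548 -0.25   0.072]
 [ 0.518 -0.057  0.072]] [np.float64(0.215), np.float64(0.195), np.float64(0.213), np.float64(0.195)]
[[ 0.563 -0.021  0.002]
 [ 0.516 -0.026  0.002]
 [ 0.498  0.108  0.028]
 [ 0.548  0.115  0.028]] [np.float64(0.137), np.float64(0.047), np.float64(0.135), np.float64(0.05)]
[262.2 215.2] [ 46. 229.]
[284.  165.4] [129.  40.]
[368.1 176.8] [449.  83.]
[355.  229.2] [399. 282.]
[330.  257.1] [304. 388.]
[350.3 260.9] [381. 402.]
[338.  296.9] [334. 539.]
[314.4 293. ] [245. 524.]
```

View pics/side0c.png

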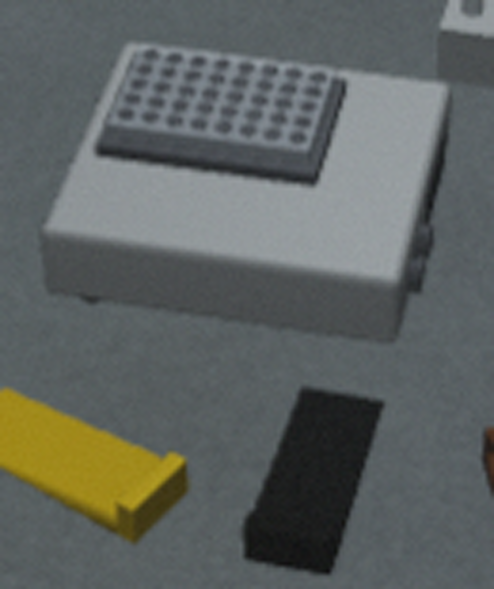

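Measurements agree across both views: projecting the top-view points into the side view lands within 2 px of the corners. The shaker is yawed about 8°, with the short foot near (0.544,-0.076). The wedge tip is at (0.540,-0.024), the heel at (0.523,0.112), and it is aligned to within about 2 mm. I'll move behind the heel now.

Request:
move_arm --steps '[[[0,0,-8],[42,-28,0],20],[[0,0,-16],[84,-56,0],20],[[0,0,-24],[126,-84,0],20],[[0,0,-32],[168,-112,0],20],[[0,0,-40],[210,-140,0],20],[[0,0,-48],[252,-168,0],20],[[0,0,-56],[294,-196,0],20],[[0,0,-64],[336,-224,0],20]]' --force 60

```text
clock: 0.9
tool_pos: [0.4885, -0.2772, 0.4043]
tcp_rot: [-0.001, 0.718, 0.696, 0.0]
contact_force: [0.2, -0.4, -0.2]
opening: 0.0198
```

```bash
cat >> h.py <<'E'
PD=np.array([.121,-.993,0]);PD/=np.linalg.norm(PD)
Rt=np.stack([-PD,np.cross([0,0,-1],-PD),[0,0,-1]],1)
HB=np.array([.523,.1115,0])
def st():
    s=r.get_state();p=s["tool_pos"];print(round(s["clock"],2),p.round(4),"F",np.round(s["contact_force"],2),"op",round(s["opening"],4),"along",round((p-HB)@PD,4));return s
E
python3 - <<'E'
from h import *
st();t=HB-PD*.045;t[2]=.33;print(t,move_for(t,Rt))
E
```

```text
0.9 [ 0.4885 -0.2772  0.4043] F [ 0.22 -0.37 -0.21] op 0.0198 along 0.3816
[0.51755688 0.15616959 0.33      ] (array([434. ,  15.9,  74.7]), array([-0.04, -0.05, -8.69]))
```

Request:
move_arm --steps '[[[0,0,-2],[48,2,0],20],[[0,0,-4],[97,4,0],20],[[0,0,-6],[146,6,0],20],[[0,0,-8],[195,8,0],20],[[0,0,-8.7],[244,10,0],20],[[0,0,-8.7],[292,12,10],20],[[0,0,-8.7],[340,14,20],20],[[0,0,-8.7],[388,15,30],20]]'

```text
clock: 1.7
tool_pos: [0.515, 0.112, 0.3743]
tcp_rot: [-0.0, 0.663, 0.749, 0.0]
contact_force: [1.0, -0.9, 0.2]
opening: 0.0199
```

```bash
python3 - <<'E'
from h import *
st();t=HB-PD*.045;t[2]=.179;print(t,move_for(t,Rt))
E
```

```text
1.7 [0.515  0.112  0.3743] F [ 1.02 -0.88  0.21] op 0.0199 along -0.0015
[0.51755688 0.15616959 0.179     ] (array([ 43.4,   7.9, 195.4]), array([-0.02, -0.05, -0.01]))
```

Request:
move_arm --steps '[[[0,0,0],[40,8,15],20],[[0,0,0],[44,8,60],20],[[0,0,0],[44,8,105],20],[[0,0,0],[44,8,145],20],[[0,0,0],[44,8,175],20],[[0,0,0],[44,8,190],20],[[0,0,0],[44,8,195],20],[[0,0,0],[44,8,195],20]]'

```text
clock: 2.5
tool_pos: [0.5178, 0.1569, 0.1796]
tcp_rot: [-0.0, 0.663, 0.749, 0.0]
contact_force: [0.6, 0.4, 0.4]
opening: 0.02
```

```bash
python3 - <<'E'
from h import *
st();print(move_for(HB-PD*.045+[0,0,.179],Rt))
E
```

```text
2.5 [0.5178 0.1569 0.1796] F [0.56 0.35 0.38] op 0.02 along -0.0457
(array([-0.7, -0.3,  0.6]), array([-0.02, -0.05, -0.01]))
```

Request:
move_arm --steps '[[[0,0,0],[-12,0,0],20],[[0,0,0],[-22,0,0],20],[[0,0,0],[-30,0,0],20],[[0,0,0],[-38,0,0],20],[[0,0,0],[-47,0,0],20],[[0,0,0],[-57,0,0],20],[[0,0,0],[-67,0,0],20],[[0,0,0],[-75,0,0],20]]'

```text
clock: 3.3
tool_pos: [0.527, 0.0814, 0.1795]
tcp_rot: [-0.0, 0.663, 0.748, 0.0]
contact_force: [-0.2, 1.1, 0.2]
opening: 0.0199
```

```bash
python3 - <<'E'
from h import *
st()
for n,(x,y,w,h) in(("top",(225,220,150,70)),("side",(290,200,100,110))):
    im=r.get_image(n)[:,:,::-1][y:y+h,x:x+w];f=600/w
    cv2.imwrite(f"pics/{n}1.png",cv2.resize(im,None,fx=4.5,fy=4.5,interpolation=cv2.INTER_CUBIC))
a=cv2.imread("pics/top1.png");b=cv2.imread("pics/side1.png")
h=a.shape[0];o=np.zeros((h+b.shape[0],max(a.shape[1],b.shape[1]),3),np.uint8);o[:h,:a.shape[1]]=a;o[h:,:b.shape[1]]=b
o=cv2.resize(o,None,fx=.74,fy=.74);print(o.shape);cv2.imwrite("pics/c1.png",o)
E
```

```text
3.3 [0.527  0.0814 0.1795] F [-0.17  1.13  0.21] op 0.0199 along 0.0303
(599, 500, 3)
```

View pics/c1.png

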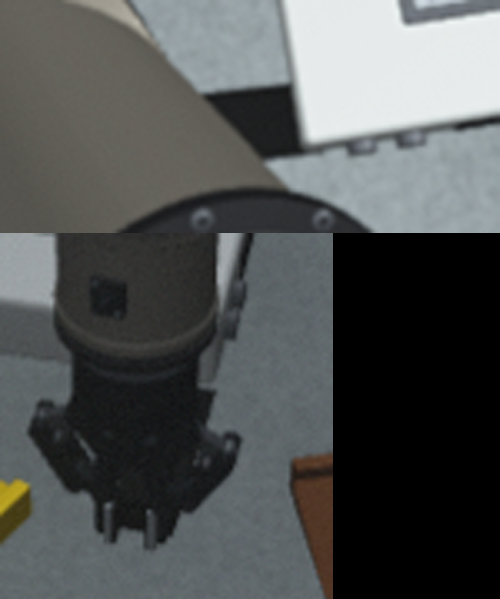

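Wedge is going straight: its dark body runs beneath the shaker's left edge near (300,120) in the crop. Next come slow steps, watching the force.

Request:
move_arm --steps '[[[0,0,0],[-2,0,0],20],[[0,0,0],[-4,0,0],20],[[0,0,0],[-7,0,0],20],[[0,0,0],[-10,0,0],20],[[0,0,0],[-13,0,0],20],[[0,0,0],[-16,0,0],20],[[0,0,0],[-18,0,0],20],[[0,0,0],[-20,0,0],20]]'

```text
clock: 4.2
tool_pos: [0.5294, 0.061, 0.1795]
tcp_rot: [-0.0, 0.664, 0.748, -0.0]
contact_force: [0.4, 0.0, -0.8]
opening: 0.0198
```

```bash
python3 -c "
from h import *
s=st();print(s['wrist_torque'],(np.array(s['contact_force'])@-PD).round(2))"
```

```text
4.2 [0.5294 0.061  0.1795] F [ 0.42  0.01 -0.84] op 0.0198 along 0.0509
[ 0.06559451  0.01245038 -0.0318265 ] -0.04
```

Request:
move_arm --steps '[[[0,0,0],[-1,0,0],20],[[0,0,0],[-2,0,0],20],[[0,0,0],[-3,0,0],20],[[0,0,0],[-4,0,0],20],[[0,0,0],[-5,0,0],20],[[0,0,0],[-6,0,0],20],[[0,0,0],[-6,0,0],20],[[0,0,0],[-6,0,0],20]]'

```text
clock: 5.0
tool_pos: [0.5301, 0.055, 0.1795]
tcp_rot: [-0.0, 0.664, 0.748, -0.0]
contact_force: [0.9, -0.1, 0.2]
opening: 0.0197
```

```bash
python3 -c "
from h import *
s=st();print(s['wrist_torque'],(np.array(s['contact_force'])@-PD).round(2))"
```

```text
5.0 [0.5301 0.055  0.1795] F [ 0.88 -0.1   0.18] op 0.0197 along 0.057
[-0.00410857  0.01905891  0.02650668] -0.21
```

Request:
move_arm --steps '[[[0,0,0],[-1,0,0],20],[[0,0,0],[-2,0,0],20],[[0,0,0],[-3,0,0],20],[[0,0,0],[-4,0,0],20],[[0,0,0],[-5,0,0],20],[[0,0,0],[-6,0,0],20],[[0,0,0],[-6,0,0],20],[[0,0,0],[-6,0,0],20]]'

```text
clock: 5.8
tool_pos: [0.5308, 0.0489, 0.1794]
tcp_rot: [-0.0, 0.664, 0.748, -0.0]
contact_force: [0.2, -0.2, -1.1]
opening: 0.0199
```

```bash
cat >f.py <<'E'
from h import *
s=st();print(s['wrist_torque'].round(3),(np.array(s['contact_force'])@-PD).round(2),"tau",s["tau"].round(2))
E
python3 f.py
```

```text
5.8 [0.5308 0.0489 0.1794] F [ 0.22 -0.2  -1.13] op 0.0199 along 0.0631
[ 0.015  0.014 -0.019] -0.22 tau [ 9.000e-02 -8.651e+01 -7.980e+00 -2.756e+01  1.000e-02  0.000e+00
  1.000e-02]
```

Request:
move_arm --steps '[[[0,0,0],[-1,0,0],20],[[0,0,0],[-2,0,0],20],[[0,0,0],[-3,0,0],20],[[0,0,0],[-4,0,0],20],[[0,0,0],[-5,0,0],20],[[0,0,0],[-5,0,0],20],[[0,0,0],[-5,0,0],20],[[0,0,0],[-5,0,0],20]]'

```text
clock: 6.6
tool_pos: [0.5314, 0.044, 0.1794]
tcp_rot: [-0.0, 0.664, 0.748, -0.0]
contact_force: [-0.5, 3.9, -0.3]
opening: 0.0199
```

```bash
python3 f.py
```

```text
6.6 [0.5314 0.044  0.1794] F [-0.54  3.86 -0.34] op 0.0199 along 0.068
[0.887 0.082 0.002] 3.9 tau [ 2.210e+00 -8.685e+01 -5.600e+00 -2.737e+01  6.700e-01  6.300e-01
 -2.000e-02]
```

Contact force has risen to 3.9 N, so the slope has met the foot. I'll push 2 mm more.

Request:
move_arm --steps '[[[0,0,0],[-1,0,0],20],[[0,0,0],[-1.5,0,0],20],[[0,0,0],[-2,0,0],20],[[0,0,0],[-2,0,0],20],[[0,0,0],[-2,0,0],20],[[0,0,0],[-2,0,0],20],[[0,0,0],[-2,0,0],20],[[0,0,0],[-2,0,0],20]]'

```text
clock: 7.4
tool_pos: [0.5316, 0.0424, 0.1795]
tcp_rot: [-0.0, 0.664, 0.748, 0.0]
contact_force: [-0.7, 6.7, -1.0]
opening: 0.02
```

```bash
python3 f.py
```

```text
7.4 [0.5316 0.0424 0.1795] F [-0.72  6.65 -0.95] op 0.02 along 0.0696
[1.299 0.155 0.016] 6.69 tau [  3.31 -87.12  -4.36 -27.51   1.07   0.87   0.  ]
```

Pushing force is 6.7 N, so it's snug. I'll back off and go up.

Request:
move_arm --steps '[[[0,0,0],[6,0,0],20],[[0,0,0],[16,0,0],20],[[0,0,0],[30,0,0],20],[[0,0,0],[30,0,-30],15],[[0,0,0],[30,0,-70],5],[[0,0,0],[30,0,-110],0],[[0,0,0],[25,0,-120],0],[[0,0,0],[15,0,-120],0]]'

```text
clock: 8.2
tool_pos: [0.5302, 0.0583, 0.3011]
tcp_rot: [0.001, 0.663, 0.749, 0.001]
contact_force: [-0.4, 0.2, -0.7]
opening: -0.0
```

```bash
python3 - <<'E'
from h import *
st();print(move_for([.543,-.075,.26],Rt))
for n,(x,y,w,h) in(("top",(225,140,200,140)),("side",(250,155,130,155))):
    im=r.get_image(n)[:,:,::-1];cv2.imwrite(f"pics/{n}2.png",im)
E
```

```text
8.2 [0.5302 0.0583 0.3011] F [-0.45  0.19 -0.68] op -0.0 along 0.0536
(array([-133.9,   -3.5,   41. ]), array([ 0.16, -0.03, -0.01]))
```

Request:
move_arm --steps '[[[0,0,0],[-30,-1,0],0],[[0,0,0],[-65,-2,0],0],[[0,0,0],[-100,-3,10],0],[[0,0,0],[-125,-3.5,20],0],[[0,0,0],[-134,-3.5,32],0],[[0,0,0],[-134,-3.5,41],0],[[0,0,0],[-134,-3.5,46],0],[[0,0,0],[-134,-3.5,48],0]]'

```text
clock: 9.1
tool_pos: [0.5418, -0.0758, 0.2497]
tcp_rot: [-0.001, 0.663, 0.748, -0.001]
contact_force: [-0.4, -0.3, 0.5]
opening: 0.0004
```

Request:
move_arm --steps '[[[0,0,0],[0,0,1],0],[[0,0,0],[0,0,2],0],[[0,0,0],[0,0,3],0],[[0,0,0],[0,0,4],0],[[0,0,0],[0,0,5],0],[[0,0,0],[0,0,6],0],[[0,0,0],[0,0,6.5],0],[[0,0,0],[0,0,6.5],0]]'

```text
clock: 9.9
tool_pos: [0.5419, -0.0756, 0.2446]
tcp_rot: [-0.001, 0.663, 0.748, -0.001]
contact_force: [-8.8, 0.2, 28.0]
opening: 0.0003
```

```bash
python3 f.py
```

```text
9.9 [ 0.5419 -0.0756  0.2446] F [-8.83  0.24 28.03] op 0.0003 along 0.188
[ 2.96e-01  2.24e+00 -2.00e-03] 1.3 tau [ 0.000e+00 -7.021e+01 -5.320e+00 -3.171e+01  9.100e-01 -3.130e+00
 -1.000e-02]
```

28 N, and the top stands at 0.0716 m, so it isn't yielding. I'll ease off slightly, hold for a second, then leave.

Request:
move_arm --steps '[[[0,0,0],[0,0,0.8],0],[[0,0,0],[0,0,0.8],0],[[0,0,0],[0,0,0.8],0],[[0,0,0],[0,0,0.8],0],[[0,0,0],[0,0,0.8],0],[[0,0,0],[0,0,0.8],0],[[0,0,0],[0,0,0.8],0],[[0,0,0],[0,0,0.8],0]]'

```text
clock: 10.7
tool_pos: [0.5418, -0.0756, 0.2448]
tcp_rot: [-0.0, 0.663, 0.748, -0.001]
contact_force: [-7.9, 0.6, 20.8]
opening: -0.0002
```

```bash
python3 f.py
```

```text
10.7 [ 0.5418 -0.0756  0.2448] F [-7.93  0.6  20.77] op -0.0002 along 0.188
[ 0.17   1.782 -0.028] 1.56 tau [ -0.11 -74.02  -6.07 -32.71   0.65  -2.48  -0.  ]
```

Request:
move_arm --steps '[[[0,0,0],[0,0,-2],0],[[0,0,0],[0,0,-5],0],[[0,0,0],[0,0,-20],0],[[0,0,0],[0,0,-55],0],[[0,0,0],[0,0,-95],0],[[0,0,0],[30,0,-130],0],[[0,0,0],[75,0,-140],0],[[0,0,0],[120,0,-140],0]]'

```text
clock: 11.5
tool_pos: [0.5277, 0.0448, 0.388]
tcp_rot: [0.001, 0.664, 0.748, 0.001]
contact_force: [0.1, 0.2, -1.1]
opening: 0.0002
```

Request:
move_arm --steps '[[[0,0,0],[40,0,0],0],[[0,0,0],[85,0,0],0],[[0,0,0],[130,0,0],0],[[0,0,0],[175,0,0],0],[[0,0,0],[220,0,0],0],[[0,0,0],[260,0,0],0],[[0,0,0],[280,0,0],0],[[0,0,0],[280,0,0],0]]'

```text
clock: 12.3
tool_pos: [0.4933, 0.3261, 0.3886]
tcp_rot: [0.001, 0.662, 0.749, 0.001]
contact_force: [0.1, -0.8, -0.4]
opening: -0.0002
```

```bash
python3 - <<'E'
from h import *
st();ims=[]
for n,(x,y,w,h) in(("top",(225,140,200,140)),("side",(250,155,130,155))):
    im=r.get_image(n)[:,:,::-1];cv2.imwrite(f"pics/{n}3.png",im)
    ims.append(cv2.resize(im[y:y+h,x:x+w],(int(w*2.5),int(h*2.5)),interpolation=cv2.INTER_CUBIC))
o=np.zeros((max(i.shape[0] for i in ims),sum(i.shape[1] for i in ims),3),np.uint8);o=cv2.copyMakeBorder(o[:0],0,388,0,0,cv2.BORDER_CONSTANT) if 0 else o
x=0
for i in ims:o[:i.shape[0],x:x+i.shape[1]]=i;x+=i.shape[1]
if o.shape[1]>800:o=cv2.resize(o,None,fx=800/o.shape[1],fy=800/o.shape[1])
cv2.imwrite("pics/c3.png",o)
E
```

```text
12.3 [0.4933 0.3261 0.3886] F [ 0.11 -0.79 -0.43] op -0.0002 along -0.2166
```

View pics/c3.png

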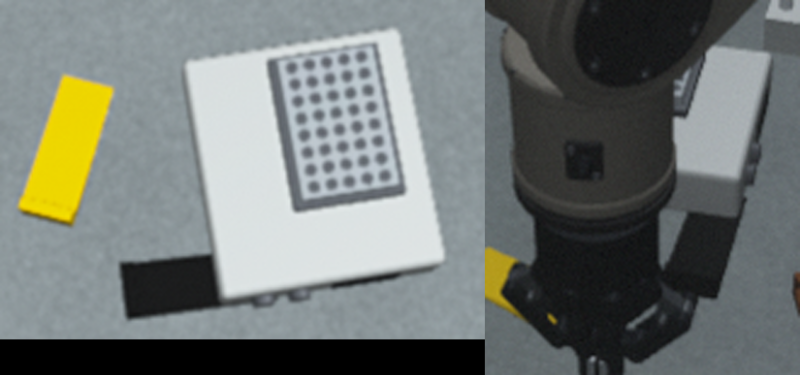

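The wedge sits under the shaker's left edge, in line with the foot, and the shaker looks unmoved. I'll check the numbers.

```bash
python3 - <<'E'
from h import *
def hull(im,m,roi):
    x,y,w,h=roi;M=np.zeros(m.shape,np.uint8);M[y:y+h,x:x+w]=m[y:y+h,x:x+w]*255
    return cv2.convexHull(max(cv2.findContours(M,0,2)[0],key=cv2.contourArea))
for k in(0,2,3):
    im=cv2.imread(f"pics/top{k}.png")
    c=hull(im,im.min(2)>185,(290,140,130,140));b=cv2.boxPoints(cv2.minAreaRect(c))
    print(k,"shaker",cv2.contourArea(c),plane("top",b.mean(0),.072)[:2].round(4),b[0].round(1))
    w=hull(im,im.max(2)<60,(225,235,87,50));wb=cv2.approxPolyDP(w,3,True)[:,0];print("  wedge",wb.tolist())
    wb=wb[np.argsort(wb[:,0])[:2]].mean(0);h=plane("top",wb,.028);print("  heel",h.round(4),"along",((h-HB)@PD).round(4))
s=np.array([.544,-.076,0]);print("foot lateral",(s-HB)@Rt[:,1])
E
```

```text
0 shaker 8773.5 [ 0.6393 -0.1397] [301.2 165.3]
  wedge [[299, 248], [300, 268], [240, 274], [239, 253]]
  heel [0.525  0.1111 0.028 ] along 0.0006
2 shaker 8848.0 [ 0.6394 -0.1399] [301.  165.2]
  wedge [[296, 247], [311, 246], [311, 266], [306, 266]]
  heel [ 0.5383 -0.0235  0.028 ] along 0.1359
3 shaker 8793.0 [ 0.6394 -0.1399] [301.2 165.3]
  wedge [[311, 266], [278, 270], [275, 249], [311, 245]]
  heel [0.5325 0.0302 0.028 ] along 0.0818
foot lateral -0.0018338674248388094
```

```bash
python3 -c "
from h import *
st();print(r.finish_job())"
```

```text
12.4 [0.4946 0.3228 0.3882] F [ 0.09 -1.21  0.34] op 0.0 along -0.2132
the job is handed in; nothing more can be done
None
```

I pushed the wedge about 81 mm, thin edge first, under the short foot. I then pressed on the shaker's top above that foot, took the hand away and handed the job in at 12.4 s. No verdict was reported.

- **Wedge fit:** The pushing force stayed near zero until the slope met the foot, then rose to 6.7 N. By my measurements the foot sits at about x +41 mm on the wedge, about 2 mm off its centre line.
- **Press test:** I pressed at 28 N, easing to 21 N over about a second. The fingertips stopped at 71.6 to 71.8 mm, close to the 72 mm top, so the corner did not give way.
- **Shaker:** In the top view its centre moved less than 1 mm from where it began.
- **Wedge after release:** It stayed where I left it, with its heel within about 1 mm of the pushed position.
- **Not measured directly:** I could not read the shaker's tilt or the wedge's load on the foot from the images. I inferred both from the forces and the top's height. The arm blocked part of the side view in the last picture, so the final position check used the top camera only.

No check failed or disagreed.

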